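# Clamp the humidifier's vapour pipe

## Robot

A 6-joint arm with a two-finger parallel gripper is mounted at the origin on the work surface. World frame = base frame: x ahead of the robot, y to its left, z up, the work surface at z = 0. Lengths are in m, angles in rad, forces in N, time in s.
With the tool pointing down it reaches from about 0.225 to 0.875 m from the base axis. Payload 3.4 kg.
Tool frame: the origin (TCP) lies between the finger pads; the fingertips stand 25 mm ahead of it and the grasp point (between the pads) lies 6 mm ahead of it; z points along the fingers, y is the line along which they close (so a half turn about z gives the same grasp; the last joint's range is limited). The gripper opens to 85 mm and grips with 20 to 120 N. Pads are 22 mm wide; open, the fingers measure 114 mm over their backs; the gripper's body (76 mm by 85 mm) begins 54 mm behind the grasp point. The pads swing forward as they close: fully open they stand 13 mm farther back than shut.
Start: joints at [-1.439, 0.276, 1.505, -0, 1.361, -0.121], TCP at [0.144, -0.557, 0.256] pointing down, gripper open.
Joint ranges: [-2.89, 2.89], [-0.75, 2.08], [0.22, 2.7], [-1.18, 4.32], [0.11, 2.71], [-2.7, 2.7]. Speed limits (rad/s): [2.57, 2.57, 3.14, 3.14, 3.14, 3.14].

## Interface

Orientations are given as a unit quaternion [w, x, y, z].
In Python, from rig import manip, cams, ticket gives the robot as it stands.
- The arm moves only by the tool step_arm, never from a script. Its argument "increments" is a list of rows, each an object with "dp": the shift along the world's x, y, z each as a share of 0.2 m, from -1 to 1, a list of three; "yaw": the turn about the world's z as a share of 0.15 rad, from -1 to 1; "grip": the opening, from 0 (shut) to 1 (fully open). In form: [{"dp": [tx, ty, tz], "yaw": yaw, "grip": grip}, ...]. A call has 1 to 5 rows; each row shifts and turns the commanded pose from where the row before left it; what a row does not reach is not made up. A row lasts 1/8 s, in which the tool goes at most 62.5 mm and 10.7 degrees, less where a joint would pass 70% of its speed; a pose out of reach is approached as far as the arm can. A call with a number of a shift or a turn outside -1 to 1 is refused whole. A call with a gripper value outside its range is refused whole. The fingers move at their own pace and stop on an object; "squeeze" is the grip in N (left out, the last holds). Time passes only in rows, so rows that do not move let the fingers close. It gives the time, the measured TCP pose, the force, the opening and the grip force at its end, in the units of the state.
- manip.get_state(): the state, without advancing time (a new reading comes with each control period).
- cams.get_image(name): name is "scene" or "side" or "wrist"; returns the picture (420x560x3 uint8, blue, green, red); there is no depth.
- cams.get_calibration(name): a dict with "fx", "fy", "cx", "cy" (pixels), "extrinsics" (4x4, takes a point from camera to world coordinates). Camera axes: x right, y up, looking along -z (the intrinsics and any distortion apply to the point x, -y, -z); pixel columns grow to the right and rows downward; lengths in m; the calibration is good to about 2 mm. A picture is of the moment at which its call begins: read the wrist's pose just before it. get_calibration takes no time and is no camera call; for the wrist camera it gives the pose at the moment of the call.
- ticket.sign_off(): hands the job in; it is judged then, once.
The state is a dict: "clock": time; "qpos": joint angles; "qd": joint speeds; "effort": joint torques, N m; "position": TCP position; "ee_rot": TCP orientation; "contact_force": force on the tool from outside, world axes, zero at the start; "moment": the same for the moment, N m; "width": finger opening in m; "gripper_force": force on a finger pad.
Only numpy, scipy, OpenCV 4.12 (cv2) and the standard library are available. Lean on these libraries where they do the work, as an engineer would, in place of code of your own. Each camera call takes 0.05 s, during which the arm holds its last target. There are 200 camera calls.

## Task

The white vapour pipe lies loose in its bench stand: gently swing the hinged half of the clamp over the pipe, swing the clamp's swing bolt up into the slot of that half, and push the bolt's sliding knob straight down until the hinged half is fully home and the pipe is held. Stop pushing when you feel it go solid: never load the clamp with more than 35 N. Leave the pipe and everything else on the bench where it is.

Things in the scene. Friction and masses are not known exactly. Their poses are not given: they have to be found in the camera images.
- clamp: Steel pipe stand screwed to the bench, 320 mm long; origin on the bench under the middle of the pipe. Its x axis runs along the pipe, y towards the clamp's hinge side, z up. The clamp proper is 44 mm wide (along x) in the middle. The pipe's axis is 55 mm above the bench. Base plate 8 mm thick, within 80 mm of the middle across the pipe.
- hinge (a point): Axis of the hinged half's hinge (along the stand's x), at y = +36, z = 55 mm in the stand's frame. The hinged half is steel, 40 mm wide along x, outer radius 29 mm round the pipe's axis when home.
- cover (a joint): Angle of the hinged half (rad): 0 = fully home, grows as it opens; starts 1.75 to 2.15, leaning away over the hinge side. Stiff hinge (0.13 N m friction): it stays where left; 2 N at the ear moves it. Below about 0.1 its rubber liner meets the pipe and pushes back, 15 N at the pipe (7 N at the ear) at 0; let go, it rises again to about 0.03 to 0.1.
- ear (a point): Outer end of the hinged half's flat ear, in the middle of its upper (outer) face: 96 mm from the hinge axis, the upper face 13 mm above the hinge axis when home (68 mm above the bench). The ear is 12 mm thick and 40 mm wide along x, its flat reaches 62 to 96 mm from the hinge axis, and it has a 10 mm wide slot, open at the outer end, in its middle.
- pivot (a point): Pivot of the swing bolt (axis along the stand's x), at y = -42, z = 30 mm in the stand's frame.
- bolt (a joint): Angle of the swing bolt (rad): 0 = upright, against its stop in the slot; grows as it leans outwards to the stand's -y; starts 0.55 to 0.95. Stiff pivot (0.1 N m of friction): it stays where it is left. Shank 8 mm thick. It moves only about its pivot.
- nut (a joint): Sliding knob along the bolt (m): 0 = its underside level with the home ear's top; grows away from the pivot; starts 0.014 to 0.019, range -0.004 to 0.024. A quick-set knob: it slides when pushed or pulled with 12 N and grips where left. With the liner, about 20 N brings it home; the hinged half then meets a solid stop. Keep it high until the bolt has swung in, to pass over the ear.
- knob (a point): Top of the knob's barrel, on its axis, 68 mm + the knob's position from the bolt's pivot. The knob is dark steel, 24 mm in diameter, with a 30 mm wide flange 6 mm high at its underside, 30 mm below this point. On the barrel sits a 24 mm wide flat screw cap whose top, the surface to push on, stands 6 to 24 mm above this point: different each time and not measured; it does not give under the push.
- tube: White rigid plastic pipe, 40 mm in diameter, 340 mm long, lying loose along the stand's x in the cradle; origin at its middle, x along it.
- meter: White handheld climate meter, 65 x 150 x 24 mm, lying by the stand; origin under its middle. Leave alone.
- screwdriver: Screwdriver lying by the stand. Leave alone.
- gasket: Black rubber ring, 56 mm across, 8 mm high, lying by the stand. Leave alone.
- stub: Short white pipe offcut, 40 mm across, 55 mm high, standing by the stand. Leave alone.

How it is judged:
On the way, in this order (a step that is already met when the one before it is completed fails the run):
1. the hinged half is swung down over the pipe, with the bolt still out (value of joint cover below 0.15 rad and value of joint bolt above 0.3 rad), for 0.1 s.
2. the swing bolt stands in the slot, its knob above the ear (value of joint cover below 0.15 rad and value of joint bolt below 0.1 rad and value of joint nut above 0.003 m), for 0.1 s.
At the end, for the whole second after the job is handed in: The hinged half is home over the pipe (within 0.018 rad, about 1.5 mm at the ear) and stays so with the robot away; the bolt is upright in the slot (within 0.1 rad) with its knob down on the ear (below 2 mm); the pipe lies within 15 mm of where it was (value of joint cover below 0.018 rad and value of joint bolt below 0.1 rad and value of joint nut below 0.002 m and velocity of joint cover below 0.02 rad/s and distance of tube from where it was at the start of the episode below 0.015 m); the robot touches nothing.
It fails at once if the robot loads the clamp with more than 35 N (contact force between any of the fingers, the arm and clamp above 35 N).
It fails at once if the pipe is shifted by more than 15 mm (distance of tube from where it was at the start of the episode above 0.015 m).
It fails at once if something else on the bench is shifted by more than 20 mm (distance of any of meter, screwdriver, gasket, stub from where it was at the start of the episode above 0.02 m).
It also fails if it takes over 58 s, if anything falls off the work surface, if the arm or the gripper's body presses on something with over 40 N, if the wrist force passes 120 N, or if a joint passes its speed limit or range.

## Working session

There is one attempt and no reset: what is moved stays moved. The work goes in short steps, Python scripts to look and compute and a tool call to move; the robot and the scene stay as the last step left them, time stands still between calls to the robot, and variables do not carry over. Pictures are saved under pics/ and viewed, at most 10 in all, crops included, and the job is handed in when it is done.

Besides the shell and the picture viewer there is one more tool, called after "Call:" as name([rows], argument=value, ...), one row to a line, values as JSON. step_arm: Moves the arm, as the interface text tells. Shift numbers are shares of 0.2 m and turn numbers shares of 0.15 rad, none past 1 either way. Its arguments: {"type":"object","properties":{"increments":{"type":"array"},"squeeze":{"type":"number"}},"required":["increments"]}

```bash
mkdir -p pics; ls; python3 - <<'E'
from rig import manip,cams
import cv2,numpy as np
print(manip.get_state())
for n in ("scene","side"):
    cv2.imwrite(f"pics/{n}0.png",cv2.resize(cams.get_image(n),(784,588),interpolation=cv2.INTER_CUBIC)); c=cams.get_calibration(n); print(n,c)
E
```

```text
pics
{'clock': 0.0, 'qpos': array([-1.43901769e+00,  2.76567113e-01,  1.50616914e+00,  5.37004358e-06,
        1.36072176e+00, -1.21013082e-01]), 'qd': array([-7.27071676e-04,  1.06125639e-03, -5.05223967e-04,  9.78923800e-04,
        1.45203828e-03, -2.87949910e-06]), 'effort': array([ 3.24727671e-04, -4.16778767e+01, -2.45804787e+01,  3.58970317e-05,
        1.10906549e-02,  2.66193877e-05]), 'position': array([ 0.14373366, -0.55621783,  0.25544124]), 'ee_rot': array([-9.32679213e-04,  9.92022311e-01,  1.26058969e-01, -2.39494799e-06]), 'contact_force': array([0.1865315 , 0.25485219, 0.00660101]), 'moment': array([-0.05497935, -0.01783509, -0.01599356]), 'gripper_force': 0.0, 'width': 0.08546203832473136}
scene {'fx': 400.65662858897343, 'fy': 400.65662858897343, 'cx': 272.28798907392996, 'cy': 209.642313186387, 'extrinsics': array([[-0.31034257, -0.58326101,  0.75066243,  1.14626382],
       [ 0.95047551, -0.17638915,  0.25589679,  0.22390136],
       [-0.01684591,  0.79290192,  0.60911637,  0.53155178],
       [ 0.        ,  0.        ,  0.        ,  1.        ]])}
side {'fx': 398.09578239510313, 'fy': 398.09578239510313, 'cx': 281.40630487263934, 'cy': 209.33638590300438, 'extrinsics': array([[-0.99881751,  0.03540187, -0.03332112,  0.57272475],
       [-0.04858906, -0.70377117,  0.70876318,  0.52981057],
       [ 0.0016411 ,  0.70954411,  0.70465911,  0.56972138],
       [ 0.        ,  0.        ,  0.        ,  1.        ]])}
```

View pics/scene0.png

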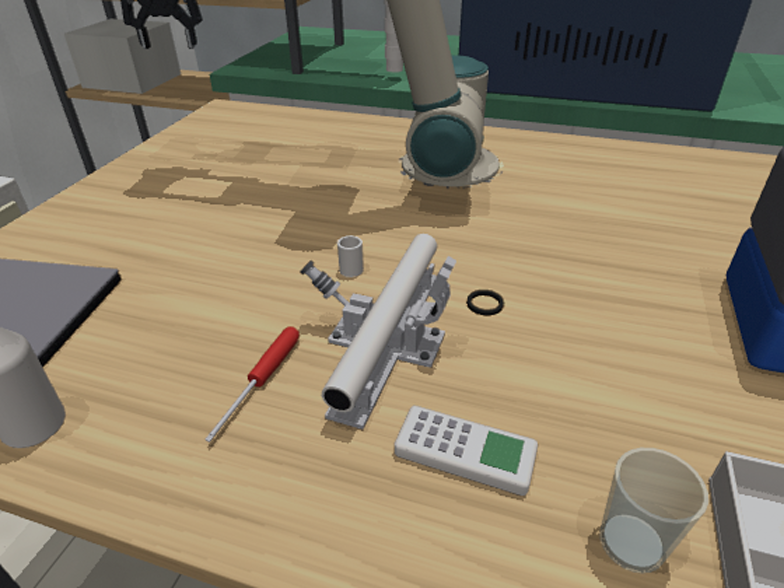

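View pics/side0.png

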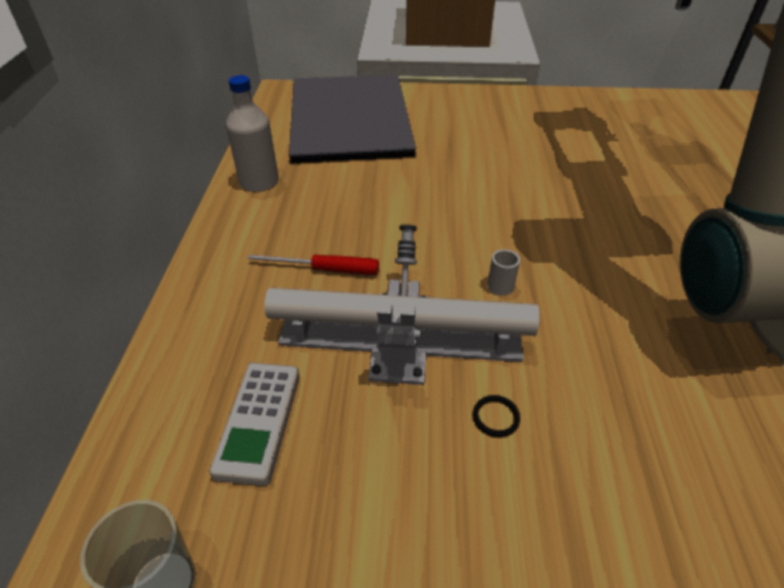

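The scene view shows the stand with the bolt on the left (knob at about 310,268) and the cover open on the right (ear at about 450,265). In the side view the pipe runs from (267,304) to (537,319). I'll enlarge the clamp in both views.

```bash
python3 - <<'E'
import cv2,numpy as np
from rig import cams
a=cams.get_image("scene")[160:310,205:330]; b=cams.get_image("side")[155:280,185:390]
cv2.imwrite("pics/c.png",np.hstack([cv2.resize(a,None,fx=4,fy=4,interpolation=3)[:600,:400],np.zeros((600,0,3),np.uint8),cv2.resize(cv2.copyMakeBorder(b[:,65:165],0,25,0,0,0),None,fx=4,fy=4,interpolation=3)]))
E
```

```text
(no output)
```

View pics/c.png

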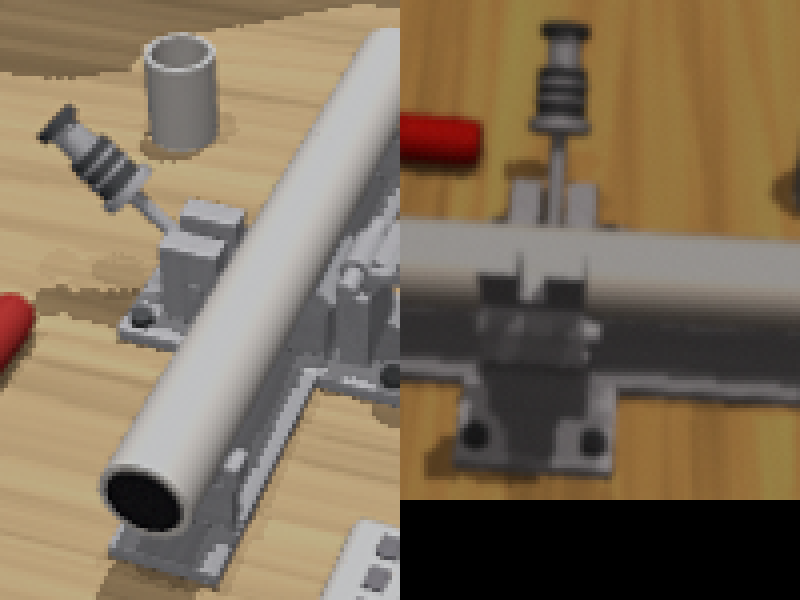

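```bash
cat > h.py <<'E'
import numpy as np
from rig import cams
C={n:cams.get_calibration(n) for n in("scene","side")}
def proj(n,p,c=None):
    c=c or C[n]; E=c["extrinsics"]; q=E[:3,:3].T@(np.asarray(p)-E[:3,3])
    return np.array([c["cx"]+c["fx"]*q[0]/-q[2], c["cy"]-c["fy"]*q[1]/-q[2]])
def ray(n,u,c=None):
    c=c or C[n]; E=c["extrinsics"]; d=E[:3,:3]@np.array([(u[0]-c["cx"])/c["fx"],-(u[1]-c["cy"])/c["fy"],-1]); return E[:3,3],d/np.linalg.norm(d)
def tri(obs):
    A=np.zeros((3,3));b=np.zeros(3);R=[ray(*o) for o in obs]
    for o,d in R: M=np.eye(3)-np.outer(d,d);A+=M;b+=M@o
    p=np.linalg.solve(A,b); return p,[np.linalg.norm(np.cross(p-o,d)) for o,d in R]
def W(s,l):
    x,y,t=s; c,n=np.cos(t),np.sin(t); return np.array([x+c*l[0]-n*l[1],y+n*l[0]+c*l[1],l[2]])
def loc(s,p):
    x,y,t=s; c,n=np.cos(t),np.sin(t); a,b=p[0]-x,p[1]-y; return np.array([c*a+n*b,-n*a+c*b,p[2]])
E
python3 - <<'E'
from h import *
from scipy.optimize import least_squares
obs=[("scene",(.17,0,.055),(241.2,285)),("side",(.17,0,.055),(190.7,217.1)),("side",(-.17,0,.055),(383.6,227.9)),("side",(0,.08,.004),(283.2,272.2))]
r=least_squares(lambda s:np.concatenate([proj(n,W(s,l))-u for n,l,u in obs]),[.5,-.1,0]);print(r.x,r.fun.round(1))
s=r.x
for nm,a,b in (("cap",(218.8,189.5),(291.75,161.7)),("flange",(205+128/4,160+190/4),(290,155+130/4)),("towerL",(205+190/4,160+240/4),(0,0))):
    if b[0]:
        p,e=tri([("scene",a),("side",b)]);l=loc(s,p);print(nm,p,e,l,"from pivot",l[1]+.042,l[2]-.03,np.hypot(l[1]+.042,l[2]-.03),np.arctan2(-l[1]-.042,l[2]-.03))
# ear candidates
for q in (1.75,1.95,2.15):
    a=np.pi-q; 
    # home: ear direction -y, top +z ; opening rotates
    l=(0,.036-.096*np.cos(q)+.013*np.sin(q),.055+.096*np.sin(q)+.013*np.cos(q))
    print(q,l,W(s,l),proj("scene",W(s,l))*1.4,proj("side",W(s,l))*1.4)
E
```

```text
[ 0.58730167  0.04145834 -0.02531444] [ 0.1 -0.3  1.3 -1.1 -1.1 -1.5 -0.4  2.7]
cap [ 0.58150205 -0.07548008  0.09773605] [np.float64(0.0002436034731132372), np.float64(0.00024360347311324062)] [-0.00283785 -0.11704776  0.09773605] from pivot -0.07504775772222519 0.06773605188197021 0.10109569062868491 0.8365617006196524
flange [ 0.58304553 -0.03994956  0.06339248] [np.float64(0.0003623056466893716), np.float64(0.00036230564668919416)] [-0.0021942  -0.08148955  0.06339248] from pivot -0.039489550217562334 0.033392477128962275 0.0517153952435215 0.8688605667180899
1.75 (0, np.float64(0.06590343865171241), np.float64(0.14714545217645453)) [0.5889698  0.10734067 0.14714545] [437.63061108 259.94891726] [397.33298899 294.87887318]
1.95 (0, np.float64(0.08361383610477384), np.float64(0.13936778183280474)) [0.58941808 0.12504539 0.13936778] [451.47121918 267.79600181] [396.12697303 311.84887301]
2.15 (0, np.float64(0.09942602016648648), np.float64(0.12822663426541225)) [0.58981832 0.14085251 0.12822663] [463.58219875 277.60091669] [395.01376425 329.99936521]
```

Call:
step_arm([
  {"dp":[0.1,0.2,0.05],"yaw":-0.93,"grip":0},
  {"dp":[0.14,0.23,0.05],"yaw":-0.93,"grip":0},
  {"dp":[0.14,0.23,0.05],"yaw":0,"grip":0},
  {"dp":[0.14,0.23,0.05],"yaw":0,"grip":0},
  {"dp":[0.14,0.23,0.05],"yaw":0,"grip":0},
], squeeze=20)

```text
clock: 0.82
position: [0.2764, -0.3311, 0.3066]
ee_rot: [0.0, 1.0, -0.013, 0.0]
contact_force: [0.4, -0.7, -0.2]
width: 0.0
gripper_force: 0.0
```

Call:
step_arm([
  {"dp":[0.14,0.23,0],"yaw":0,"grip":0},
  {"dp":[0.14,0.23,0],"yaw":0,"grip":0},
  {"dp":[0.14,0.23,0],"yaw":0,"grip":0},
  {"dp":[0.14,0.23,0],"yaw":0,"grip":0},
  {"dp":[0.14,0.23,0],"yaw":0,"grip":0},
])

```text
clock: 1.45
position: [0.4164, -0.1011, 0.3064]
ee_rot: [0.0, 1.0, -0.013, 0.0]
contact_force: [1.0, -0.8, -0.6]
width: 0.0003
gripper_force: 0.0
```

Call:
step_arm([
  {"dp":[0.14,0.23,0],"yaw":0,"grip":0},
  {"dp":[0.14,0.23,0],"yaw":0,"grip":0},
  {"dp":[0.14,0.23,0],"yaw":0,"grip":0},
  {"dp":[0.14,0.23,0],"yaw":0,"grip":0},
  {"dp":[0.0,0.0,0],"yaw":0,"grip":0},
])

```text
clock: 2.08
position: [0.5291, 0.0843, 0.3055]
ee_rot: [-0.001, 1.0, -0.011, -0.0]
contact_force: [-0.9, -0.9, 0.1]
width: 0.0001
gripper_force: 0.0
```

```bash
python3 - <<'E'
from rig import manip,cams
import cv2
s=manip.get_state();print(s["clock"],s["position"],s["ee_rot"],s["width"],s["contact_force"],s["qpos"])
c=cams.get_calibration("wrist");print(c)
cv2.imwrite("pics/w1.png",cams.get_image("wrist"))
E
```

```text
2.075 [0.52910842 0.08426162 0.30550135] [-5.42697835e-04  9.99941883e-01 -1.07650642e-02 -2.22933502e-04] 0.00010950284789327489 [-0.86377713 -0.8536335   0.11713232] [2.73251581e-02 1.92350628e-01 1.49725138e+00 1.10935445e-03
 1.45239493e+00 1.61952077e+00]
{'fx': 352.60271792155834, 'fy': 352.60271792155834, 'cx': 280.0082038318094, 'cy': 215.63351775675457, 'extrinsics': array([[-0.02057398,  0.94822164,  0.31694231,  0.61055284],
       [-0.99978626, -0.01886655, -0.00845551,  0.08318385],
       [-0.00203809, -0.31704853,  0.94840712,  0.42271967],
       [ 0.        ,  0.        ,  0.        ,  1.        ]])}
```

View pics/w1.png

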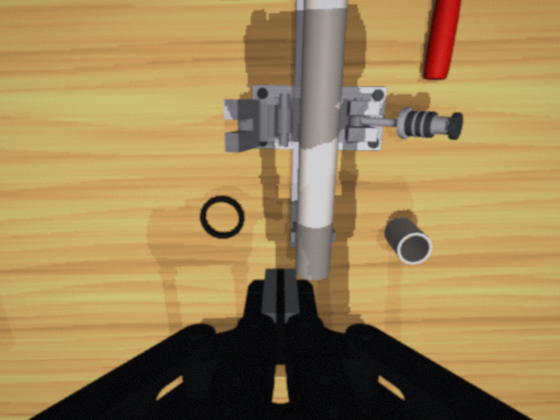

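The wrist view shows the whole clamp: slotted ear end centred at about (226,126), knob cap at (457,126), base plate columns 253–386, and the pipe's near end at (313,277). I'll refit the stand pose and joint angles with these.

```bash
cat > fit.py <<'E'
from h import *
from scipy.optimize import least_squares
cw=dict(fx=352.60271792155834,fy=352.60271792155834,cx=280.0082038318094,cy=215.63351775675457,extrinsics=np.array([[-0.02057398,0.94822164,0.31694231,0.61055284],[-0.99978626,-0.01886655,-0.00845551,0.08318385],[-0.00203809,-0.31704853,0.94840712,0.42271967],[0,0,0,1]]))
C["wrist"]=cw
ear=lambda q:(0,.036-.096*np.cos(q)+.013*np.sin(q),.055+.096*np.sin(q)+.013*np.cos(q))
eari=lambda q:(0,.036-.096*np.cos(q)+.007*np.sin(q),.055+.096*np.sin(q)+.007*np.cos(q))
bl=lambda b,L:(0,-.042-L*np.sin(b),.03+L*np.cos(b))
def model(v):
    s=v[:3];q,b,L=v[3:]
    P=lambda n,l,u:proj(n,W(s,l))-u
    return np.concatenate([P("scene",(.17,0,.055),(241.2,285)),P("side",(.17,0,.055),(190.7,217.1)),P("side",(-.17,0,.055),(383.6,227.9)),P("wrist",(-.17,0,.055),(313,277)),
      P("wrist",eari(q),(226,126)),P("wrist",bl(b,L),(457,126)),P("scene",bl(b,L),(218.8,189.5)),P("side",bl(b,L),(291.75,161.7)),
      P("scene",eari(q),(451/1.4,265/1.4)),
      (P("wrist",(0,.08,.008),(252.5,118))+0)[:1],(P("wrist",(0,-.08,.008),(384,118)))[:1]])
if __name__=="__main__":
    r=least_squares(model,[.587,.041,-.025,1.9,.85,.1],loss="soft_l1");np.set_printoptions(suppress=True,precision=4)
    print(r.x);print(r.fun.round(1)); s=r.x[:3]
    for n,l in (("hinge",(0,.036,.055)),("ear",ear(r.x[3])),("cap",bl(*r.x[4:])),("capup",bl(0,r.x[5])),("earhome",(0,-.06,.068))): print(n,W(s,l))
E
python3 fit.py
```

```text
[ 0.5872  0.0439 -0.0345  1.9962  0.8339  0.1023]
[ 0.7 -0.2  1.3 -0.8 -0.8  0.2 -0.2 -4.5  0.6  0.6  0.2  0.3  0.5  0.3
 -0.8 -0.   0.8  2.2 -7.2  2.1]
hinge [0.5884 0.0799 0.055 ]
ear [0.5902 0.1313 0.1371]
cap [ 0.5831 -0.0738  0.0987]
capup [0.5858 0.002  0.1323]
earhome [ 0.5851 -0.016   0.068 ]
```

Call:
step_arm([
  {"dp":[0.15,0.23,0],"yaw":-0.06,"grip":0},
  {"dp":[0.15,0.23,0],"yaw":0,"grip":0},
  {"dp":[0,0,-0.28],"yaw":0,"grip":0},
  {"dp":[0,0,-0.28],"yaw":0,"grip":0},
  {"dp":[0,0,-0.2],"yaw":0,"grip":0},
])

```text
clock: 2.75
position: [0.5862, 0.1715, 0.1519]
ee_rot: [0.001, 1.0, -0.018, -0.002]
contact_force: [0.4, 0.5, 0.6]
width: -0.0
gripper_force: 0.0
```

Call:
step_arm([
  {"dp":[0,0,-0.06],"yaw":0,"grip":0},
  {"dp":[0,0,0],"yaw":0,"grip":0},
])

```text
clock: 3.0
position: [0.5879, 0.1723, 0.1426]
ee_rot: [0.0, 1.0, -0.018, -0.0]
contact_force: [0.6, 0.8, 0.1]
width: -0.0002
gripper_force: 0.0
```

Call:
step_arm([
  {"dp":[0,-0.06,0],"yaw":0,"grip":0},
  {"dp":[0,-0.06,0.01],"yaw":0,"grip":0},
  {"dp":[0,-0.06,0.015],"yaw":0,"grip":0},
  {"dp":[0,-0.06,0.015],"yaw":0,"grip":0},
])

```text
clock: 3.5
position: [0.5885, 0.1253, 0.1518]
ee_rot: [-0.001, 1.0, -0.018, 0.001]
contact_force: [0.1, 3.1, 3.0]
width: -0.0003
gripper_force: 1.8
```

Call:
step_arm([
  {"dp":[0,-0.06,0.015],"yaw":0,"grip":0},
  {"dp":[0,-0.05,0.01],"yaw":0,"grip":0},
  {"dp":[0,-0.05,0.0],"yaw":0,"grip":0},
])

```text
clock: 3.88
position: [0.5877, 0.0924, 0.1554]
ee_rot: [0.0, 1.0, -0.018, -0.0]
contact_force: [-0.4, 1.5, 1.9]
width: 0.0002
gripper_force: 1.2
```

Call:
step_arm([
  {"dp":[0,-0.05,-0.002],"yaw":0,"grip":0},
  {"dp":[0,-0.05,-0.002],"yaw":0,"grip":0},
  {"dp":[0,-0.05,-0.004],"yaw":0,"grip":0},
  {"dp":[0,-0.06,-0.024],"yaw":0,"grip":0},
  {"dp":[0,-0.06,-0.024],"yaw":0,"grip":0},
])

```text
clock: 4.5
position: [0.5878, 0.0384, 0.1436]
ee_rot: [0.0, 1.0, -0.018, -0.0]
contact_force: [0.8, 1.3, 0.3]
width: 0.0
gripper_force: 0.6
```

Call:
step_arm([
  {"dp":[0,-0.053,-0.044],"yaw":0,"grip":0},
  {"dp":[0,-0.053,-0.044],"yaw":0,"grip":0},
  {"dp":[0,-0.022,-0.04],"yaw":0,"grip":0},
  {"dp":[0,-0.022,-0.04],"yaw":0,"grip":0},
])

```text
clock: 5.0
position: [0.5878, 0.0087, 0.1099]
ee_rot: [0.0, 1.0, -0.018, -0.0]
contact_force: [-1.0, 0.3, 0.9]
width: -0.0
gripper_force: 0.3
```

Call:
step_arm([
  {"dp":[0,-0.015,-0.02],"yaw":0,"grip":0},
  {"dp":[0,-0.015,-0.015],"yaw":0,"grip":0},
  {"dp":[0,0,-0.01],"yaw":0,"grip":0},
])

```text
clock: 5.38
position: [0.588, 0.0031, 0.1015]
ee_rot: [0.0, 1.0, -0.018, 0.0]
contact_force: [0.0, -0.9, 0.2]
width: -0.0002
gripper_force: 0.2
```

Call:
step_arm([
  {"dp":[0,0,-0.005],"yaw":0,"grip":0},
  {"dp":[0,0,0],"yaw":0,"grip":0},
])

```text
clock: 5.62
position: [0.5879, 0.0034, 0.1006]
ee_rot: [0.0, 1.0, -0.018, 0.0]
contact_force: [-0.2, -0.2, -0.4]
width: -0.0001
gripper_force: 0.0
```

```bash
python3 - <<'E'
from rig import manip,cams
import cv2,numpy as np
a=cams.get_image("scene")[160:310,205:330]; b=cams.get_image("side")[155:305,250:350]
s=manip.get_state();print(s["clock"],s["position"],s["contact_force"])
cv2.imwrite("pics/c2.png",np.hstack([cv2.resize(a,None,fx=4,fy=4,interpolation=3)[:,:400],cv2.resize(b,None,fx=4,fy=4,interpolation=3)]))
E
```

```text
5.725 [0.58785896 0.00338853 0.10061742] [0.21556376 0.40644547 0.4968984 ]
```

View pics/c2.png

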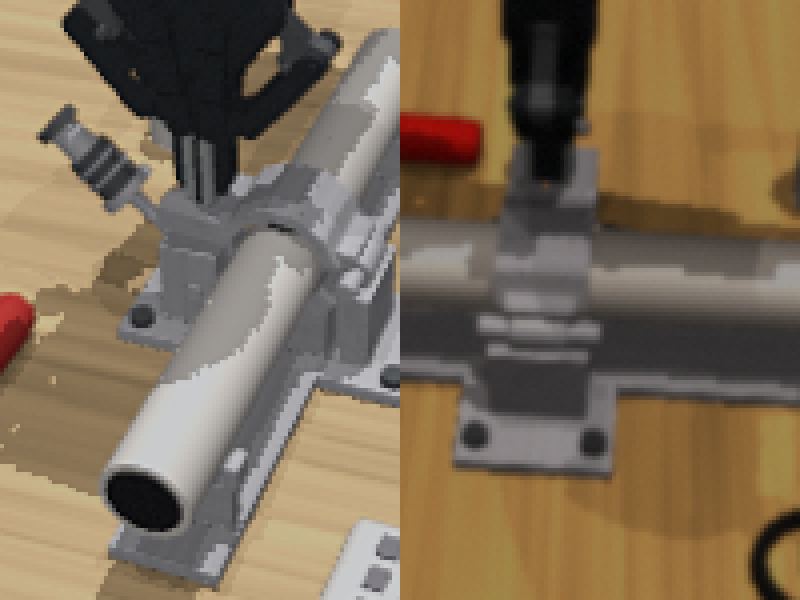

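The cover is down over the pipe, its ear under the fingertips, and the bolt still leans out. I'll push a little further until there is contact force.

Call:
step_arm([
  {"dp":[0,0,-0.01],"yaw":0,"grip":0},
  {"dp":[0,0,-0.005],"yaw":0,"grip":0},
  {"dp":[0,0,0],"yaw":0,"grip":0},
])

```text
clock: 6.1
position: [0.588, 0.003, 0.0977]
ee_rot: [0.0, 1.0, -0.018, 0.0]
contact_force: [0.3, -1.1, 1.5]
width: 0.0001
gripper_force: 0.9
```

Call:
step_arm([
  {"dp":[0,0,0.2],"yaw":0,"grip":0},
  {"dp":[0,0,0.3],"yaw":0,"grip":0},
  {"dp":[-0.01,-0.21,0],"yaw":0,"grip":0},
  {"dp":[-0.01,-0.21,0],"yaw":0,"grip":0},
  {"dp":[-0.01,-0.21,0],"yaw":0,"grip":0},
])

```text
clock: 6.72
position: [0.5816, -0.1234, 0.1975]
ee_rot: [-0.0, 1.0, -0.017, 0.0]
contact_force: [0.3, -0.0, -0.5]
width: -0.0002
gripper_force: 0.0
```

Call:
step_arm([
  {"dp":[0,0,0],"yaw":0,"grip":0},
  {"dp":[0,0,-0.25],"yaw":0,"grip":0},
  {"dp":[0,0,-0.25],"yaw":0,"grip":0},
  {"dp":[0,0,0],"yaw":0,"grip":0},
])

```text
clock: 7.22
position: [0.5785, -0.1207, 0.0938]
ee_rot: [-0.002, 1.0, -0.017, -0.005]
contact_force: [0.6, 0.2, 0.6]
width: 0.0003
gripper_force: 0.0
```

Call:
step_arm([
  {"dp":[0.01,0.06,0],"yaw":0,"grip":0},
  {"dp":[0.005,0.06,0.01],"yaw":0,"grip":0},
  {"dp":[0.005,0.05,0.02],"yaw":0,"grip":0},
  {"dp":[0,0.05,0.02],"yaw":0,"grip":0},
  {"dp":[0,0.05,0.02],"yaw":0,"grip":0},
])

```text
clock: 7.85
position: [0.5881, -0.0723, 0.1159]
ee_rot: [0.005, 1.0, -0.016, 0.004]
contact_force: [-2.9, -16.5, 12.6]
width: 0.0004
gripper_force: 8.2
```

Call:
step_arm([
  {"dp":[0.005,0.05,0.02],"yaw":0,"grip":0},
  {"dp":[0,0.04,0.02],"yaw":0,"grip":0},
  {"dp":[0.005,0.03,0.02],"yaw":0,"grip":0},
  {"dp":[0,0.02,0.01],"yaw":0,"grip":0},
])

```text
clock: 8.35
position: [0.5886, -0.04, 0.1268]
ee_rot: [0.0, 1.0, -0.017, 0.001]
contact_force: [1.4, -1.3, -0.6]
width: 0.0001
gripper_force: 0.7
```

```bash
python3 - <<'E'
from rig import manip,cams
import cv2,numpy as np
a=cams.get_image("scene")[160:310,205:330]; b=cams.get_image("side")[155:305,250:350]
s=manip.get_state();print(s["clock"],s["position"],s["contact_force"])
cv2.imwrite("pics/c3.png",np.hstack([cv2.resize(a,None,fx=4,fy=4,interpolation=3)[:,:400],cv2.resize(b,None,fx=4,fy=4,interpolation=3)]))
E
```

```text
8.45 [ 0.5877407  -0.03976989  0.12591011] [-0.21300107 -0.67219666  0.06323036]
```

View pics/c3.png

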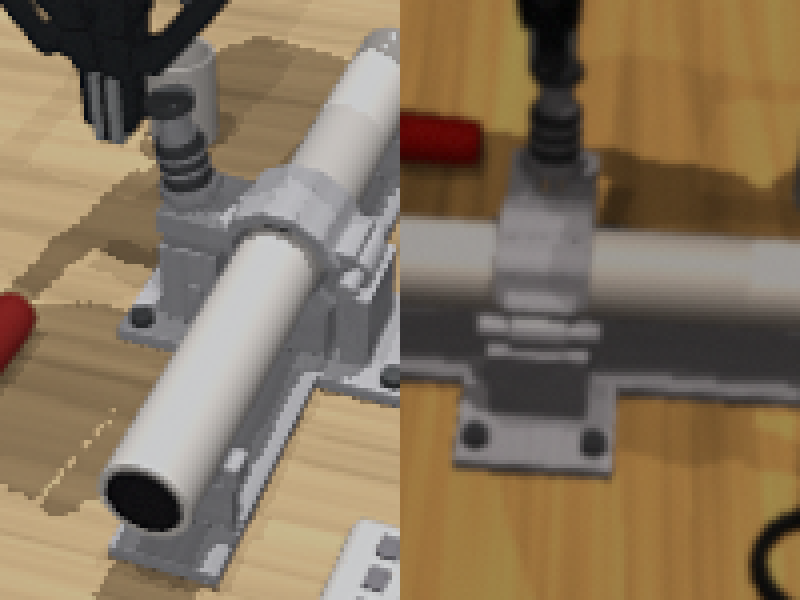

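The bolt has swung most of the way in, with the cap at about (170,97) in the crop and the flange near the ear's top. I'll check whether the knob slid during that push.

```bash
python3 - <<'E'
from fit import *
s=(.5872,.0439,-.0345)
for nm,p in (("captop",(170,95)),("flangebot",(188,198)),("flange0 start",(128,190)),("cap0",(55,118))):
    r=least_squares(lambda v:proj("scene",W(s,bl(*v)))-(205+p[0]/4,160+p[1]/4),[.2,.1]);print(nm,r.x)
E
```

```text
captop [0.16527665 0.09668668]
flangebot [0.25973202 0.03902433]
flange0 start [0.87282714 0.05414533]
cap0 [0.83769352 0.10337661]
```

Call:
step_arm([
  {"dp":[0,0.015,0.005],"yaw":0,"grip":0},
  {"dp":[0,0.015,0.005],"yaw":0,"grip":0},
  {"dp":[0,0.015,0.005],"yaw":0,"grip":0},
])

```text
clock: 8.82
position: [0.5874, -0.0315, 0.1281]
ee_rot: [-0.0, 1.0, -0.018, -0.001]
contact_force: [1.2, -1.7, -0.4]
width: -0.0
gripper_force: 0.5
```

Call:
step_arm([
  {"dp":[0,0.01,0.003],"yaw":0,"grip":0},
  {"dp":[0,0.01,0],"yaw":0,"grip":0},
])

```text
clock: 9.07
position: [0.5876, -0.0276, 0.129]
ee_rot: [0.0, 1.0, -0.018, -0.0]
contact_force: [0.9, -1.7, 0.9]
width: 0.0001
gripper_force: 0.6
```

Call:
step_arm([
  {"dp":[0,0.008,0.0],"yaw":0,"grip":0},
  {"dp":[0,0.006,0],"yaw":0,"grip":0},
])

```text
clock: 9.32
position: [0.5878, -0.0249, 0.1293]
ee_rot: [0.0, 1.0, -0.018, -0.0]
contact_force: [0.3, -1.0, 1.8]
width: -0.0005
gripper_force: 0.6
```

Call:
step_arm([
  {"dp":[0,0.005,0.0],"yaw":0,"grip":0},
  {"dp":[0,0.005,0],"yaw":0,"grip":0},
])

```text
clock: 9.57
position: [0.5878, -0.0235, 0.1293]
ee_rot: [0.001, 1.0, -0.017, 0.0]
contact_force: [-0.5, -4.4, 0.8]
width: 0.0001
gripper_force: 2.1
```

Force is rising near the stop, so one more millimetre, then hold.

Call:
step_arm([
  {"dp":[0,0.004,0.0],"yaw":0,"grip":0},
  {"dp":[0,0,0],"yaw":0,"grip":0},
])

```text
clock: 9.82
position: [0.5879, -0.0233, 0.1293]
ee_rot: [0.001, 1.0, -0.017, 0.0]
contact_force: [-1.5, -5.8, 1.7]
width: 0.0001
gripper_force: 2.7
```

Call:
step_arm([
  {"dp":[0,-0.06,0.0],"yaw":0,"grip":0},
  {"dp":[0,-0.06,0],"yaw":0,"grip":0},
  {"dp":[0,0,0.25],"yaw":0,"grip":0},
  {"dp":[0,0,0.1],"yaw":0,"grip":0},
])

```text
clock: 10.32
position: [0.5891, -0.0469, 0.2014]
ee_rot: [-0.0, 1.0, -0.018, 0.002]
contact_force: [0.4, -0.6, 0.5]
width: 0.0001
gripper_force: 0.0
```

```bash
python3 - <<'E'
from rig import manip,cams
import cv2,numpy as np
a=cams.get_image("scene")[160:310,205:330]; b=cams.get_image("side")[155:305,250:350]
s=manip.get_state();print(s["clock"],s["position"],s["contact_force"])
cv2.imwrite("pics/c4.png",np.hstack([cv2.resize(a,None,fx=4,fy=4,interpolation=3)[:,:400],cv2.resize(b,None,fx=4,fy=4,interpolation=3)]))
E
```

```text
10.425 [ 0.58945745 -0.04683047  0.20169085] [ 0.58883557 -1.03499054  1.18733145]
```

View pics/c4.png

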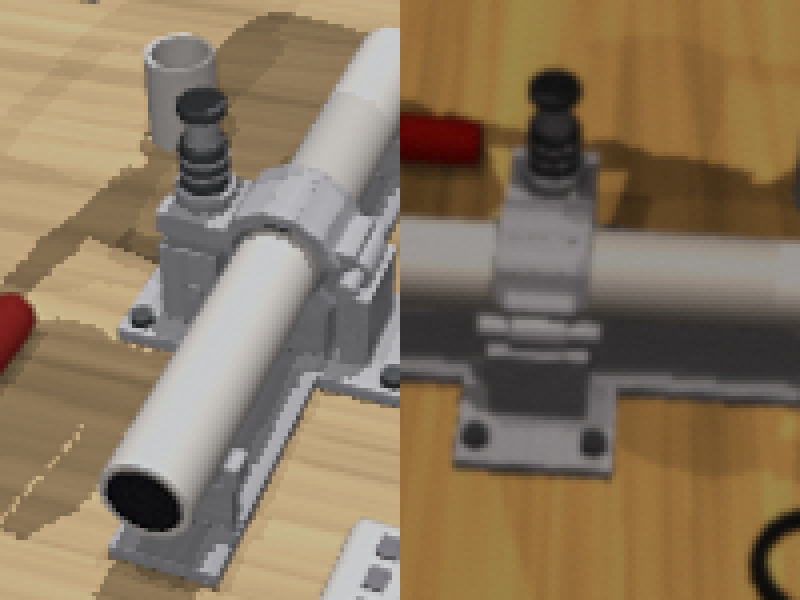

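The bolt is upright in the slot, with the cap top at about (202,99) left and (556,82) right.

```bash
python3 - <<'E'
from fit import *
s=(.5872,.0439,-.0345)
p,e=tri([("scene",(205+203/4,160+101/4)),("side",(250+156/4,155+83/4))]);print(p,e,loc(s,p))
E
```

```text
[0.58483026 0.0014267  0.12568934] [np.float64(0.000837970612800007), np.float64(0.0008379706128000528)] [-0.00090329 -0.04252976  0.12568934]
```

Call:
step_arm([
  {"dp":[-0.02,0.12,0.0],"yaw":0,"grip":0},
  {"dp":[0,0.125,0],"yaw":0,"grip":0},
  {"dp":[0,0,-0.1],"yaw":0,"grip":0},
  {"dp":[0,0,-0.09],"yaw":0,"grip":0},
  {"dp":[0,0,0],"yaw":0,"grip":0},
])

```text
clock: 11.05
position: [0.5819, 0.003, 0.1584]
ee_rot: [-0.0, 1.0, -0.018, -0.003]
contact_force: [-0.3, -0.1, 0.4]
width: -0.0002
gripper_force: 0.0
```

Call:
step_arm([
  {"dp":[0.013,0,-0.015],"yaw":0,"grip":0},
  {"dp":[0,0,-0.01],"yaw":0,"grip":0},
  {"dp":[0,0,0],"yaw":0,"grip":0},
])

```text
clock: 11.42
position: [0.5866, 0.0028, 0.1564]
ee_rot: [0.0, 1.0, -0.018, 0.0]
contact_force: [0.2, 0.7, -0.8]
width: -0.0001
gripper_force: 0.0
```

Call:
step_arm([
  {"dp":[0,0,-0.006],"yaw":0,"grip":0},
  {"dp":[0,0,-0.006],"yaw":0,"grip":0},
])

```text
clock: 11.68
position: [0.5865, 0.0028, 0.1539]
ee_rot: [0.0, 1.0, -0.018, 0.0]
contact_force: [-0.2, 0.7, -0.1]
width: 0.0
gripper_force: 0.0
```

Call:
step_arm([
  {"dp":[0,0,-0.005],"yaw":0,"grip":0},
  {"dp":[0,0,-0.005],"yaw":0,"grip":0},
])

```text
clock: 11.92
position: [0.5864, 0.0028, 0.1518]
ee_rot: [0.0, 1.0, -0.018, 0.0]
contact_force: [-0.8, -0.1, 7.1]
width: 0.0002
gripper_force: 3.6
```

Call:
step_arm([
  {"dp":[0,0,-0.005],"yaw":0,"grip":0},
  {"dp":[0,0,-0.005],"yaw":0,"grip":0},
])

```text
clock: 12.18
position: [0.5867, 0.0028, 0.1516]
ee_rot: [0.0, 1.0, -0.018, 0.001]
contact_force: [-2.9, -0.2, 10.9]
width: 0.0002
gripper_force: 5.7
```

Call:
step_arm([
  {"dp":[0,0,-0.005],"yaw":0,"grip":0},
  {"dp":[0,0,-0.005],"yaw":0,"grip":0},
])

```text
clock: 12.42
position: [0.5868, 0.0029, 0.15]
ee_rot: [0.0, 1.0, -0.018, 0.001]
contact_force: [-1.8, 0.7, 11.1]
width: -0.0001
gripper_force: 5.7
```

Call:
step_arm([
  {"dp":[0,0,-0.005],"yaw":0,"grip":0},
  {"dp":[0,0,-0.005],"yaw":0,"grip":0},
])

```text
clock: 12.68
position: [0.5868, 0.0028, 0.1486]
ee_rot: [0.0, 1.0, -0.018, 0.001]
contact_force: [-3.6, -0.3, 15.8]
width: -0.0003
gripper_force: 7.9
```

Call:
step_arm([
  {"dp":[0,0,-0.005],"yaw":0,"grip":0},
  {"dp":[0,0,-0.005],"yaw":0,"grip":0},
])

```text
clock: 12.92
position: [0.5869, 0.0028, 0.1471]
ee_rot: [0.0, 1.0, -0.018, 0.001]
contact_force: [-4.8, 0.2, 18.0]
width: 0.0001
gripper_force: 8.9
```

Call:
step_arm([
  {"dp":[0,0,-0.005],"yaw":0,"grip":0},
  {"dp":[0,0,-0.003],"yaw":0,"grip":0},
])

```text
clock: 13.18
position: [0.5869, 0.0028, 0.1459]
ee_rot: [0.0, 1.0, -0.018, 0.002]
contact_force: [-5.9, 0.4, 19.6]
width: -0.0001
gripper_force: 9.7
```

Call:
step_arm([
  {"dp":[0,0,-0.003],"yaw":0,"grip":0},
  {"dp":[0,0,-0.003],"yaw":0,"grip":0},
])

```text
clock: 13.42
position: [0.5869, 0.0027, 0.145]
ee_rot: [0.0, 1.0, -0.017, 0.002]
contact_force: [-6.1, 0.4, 22.2]
width: 0.0
gripper_force: 10.6
```

Call:
step_arm([
  {"dp":[0,0,-0.003],"yaw":0,"grip":0},
])

```text
clock: 13.55
position: [0.5869, 0.0026, 0.1448]
ee_rot: [0.0, 1.0, -0.017, 0.002]
contact_force: [-6.4, 0.2, 24.8]
width: 0.0
gripper_force: 12.3
```

Call:
step_arm([
  {"dp":[0,0,-0.002],"yaw":0,"grip":0},
  {"dp":[0,0,0],"yaw":0,"grip":0},
])

```text
clock: 13.8
position: [0.5869, 0.0026, 0.1448]
ee_rot: [0.001, 1.0, -0.017, 0.002]
contact_force: [-6.3, -0.6, 24.3]
width: -0.0
gripper_force: 12.1
```

Call:
step_arm([
  {"dp":[0,0,-0.003],"yaw":0,"grip":0},
  {"dp":[0,0,0],"yaw":0,"grip":0},
])

```text
clock: 14.05
position: [0.5869, 0.0026, 0.1447]
ee_rot: [0.001, 1.0, -0.017, 0.002]
contact_force: [-6.7, 0.0, 26.7]
width: -0.0002
gripper_force: 13.4
```

Solid: more load gives no movement. I'll lift off straight up and check.

Call:
step_arm([
  {"dp":[0,0,0.02],"yaw":0,"grip":0},
  {"dp":[0,0,0.03],"yaw":0,"grip":0},
  {"dp":[0,0,0.2],"yaw":0,"grip":0},
  {"dp":[0,0,0.3],"yaw":0,"grip":0},
  {"dp":[-0.2,0,0.2],"yaw":0,"grip":0},
])

```text
clock: 14.68
position: [0.5489, 0.0025, 0.2912]
ee_rot: [0.0, 1.0, -0.018, 0.002]
contact_force: [-1.1, -0.2, 1.1]
width: -0.0
gripper_force: 0.0
```

Call:
step_arm([
  {"dp":[-0.25,0,0],"yaw":0,"grip":0},
  {"dp":[-0.1,0,0],"yaw":0,"grip":0},
  {"dp":[0,0,0],"yaw":0,"grip":0},
])

```text
clock: 15.05
position: [0.4757, 0.0029, 0.2893]
ee_rot: [0.0, 1.0, -0.018, 0.0]
contact_force: [0.8, -0.8, 0.2]
width: 0.0003
gripper_force: 0.0
```

```bash
python3 - <<'E'
from rig import manip,cams
import cv2,numpy as np
a=cams.get_image("scene")[160:310,205:330]; b=cams.get_image("side")[155:305,250:350]
s=manip.get_state();print(s["clock"],s["position"],s["contact_force"])
cv2.imwrite("pics/c5.png",np.hstack([cv2.resize(a,None,fx=4,fy=4,interpolation=3)[:,:400],cv2.resize(b,None,fx=4,fy=4,interpolation=3)]))
E
```

```text
15.15 [0.47762743 0.00273379 0.2890414 ] [ 0.89354348  0.15539156 -0.11714213]
```

View pics/c5.png

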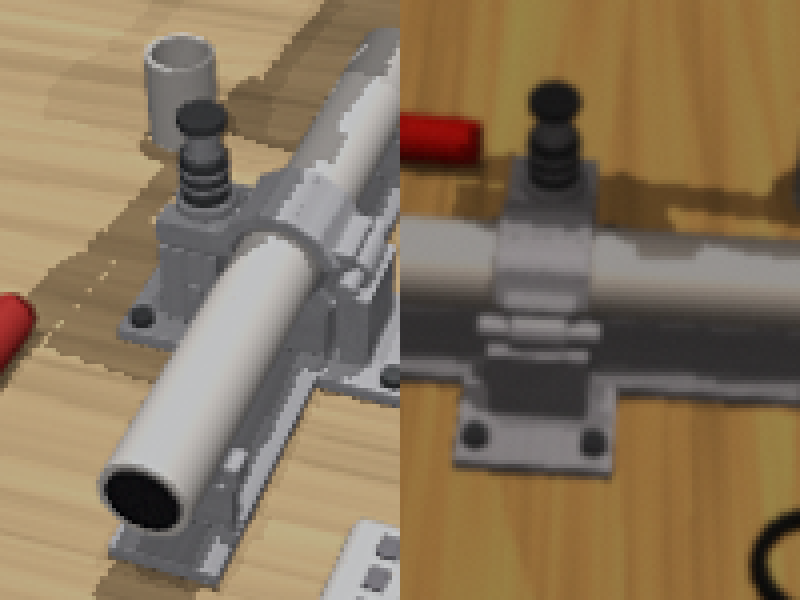

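The knob is seated on the ear, the bolt is upright, and the pipe and stub haven't moved. The robot is clear, so I'm handing in.

```bash
python3 -c "
from rig import ticket
print(ticket.sign_off())"
```

```text
the job is handed in; nothing more can be done
None
```

I handed the job in at about 15 s, and the hand-in gave no verdict. The hinged half is closed over the pipe, the bolt stands in the slot and the knob was pushed down until solid (highest force read about 27 N). The robot is clear, and in the last pictures the pipe looks unmoved.

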